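# Tip the narrow splash guard up against the bench fence

## Task

Two small splash guards, steel panels with grey grip bars, have fallen flat on the board in front of the low metal fence. Tip up the narrower one: bring its plain far edge to the foot of the fence and swing it up about that edge until it stands upright, flat against the front of the fence, with its thick grip bar on top over the fence, then let go. Leave the wider guard lying where it is.

Things in the scene. Friction and masses are not known exactly. Their poses are not given: they have to be found in the camera images.
- fence: low aluminium bench fence, fixed: a box-section rail 260 mm long (y), 37 mm high, 24 mm deep (x), on a base board 380 mm (y) by 129 mm (x) whose top is 3 mm over the bench and on which the guards lie. Origin on the board's top, mid-length of the rail's front face (towards the robot); x points from the robot's side into the fence, y along it to the left, z up. The board ends at x = -93 mm.
- narrow_guard: the narrower of two loose guards, 0.08 to 0.16 kg: a steel panel 70 (x) by 54 (y) by 5 mm, lying flat, with a thick grey grip bar along its edge away from the fence. Its plain edge lies 5 to 25 mm from the fence's front, parallel within 7 degrees. Origin: centre of the underside; x from bar to plain edge (to the fence at the start), y along the bar, z up from the underside.
- narrow_guard_bar (a point): middle of the line between two flat round black studs (20 mm wide) that stand 5 mm out of the ends of its grip bar, 64 mm over both; 20 mm from the guard's origin in -x, 12 mm in z. The bar is 30 (x) by 54 (y) by 34 mm (z), flush with the panel's underside. The studs turn freely in the bar, so a guard held by them swings. Upright, the bar is 3 mm over the fence's top and the guard stays.
- narrow_guard_edge (a point): middle of the narrow guard's plain edge at the underside, 35 mm from the guard's origin in x; the edge it pivots on.
- wide_guard: the wider guard, loose: the same as the narrow one but 85 mm wide (95 mm over the studs). It lies the same way beside it, to its left or right, centres about 130 mm apart along the fence. Origin and axes as for the narrow one.

How it is judged:
By the outcome, as a careful person would: the job done as asked, in the order asked, and still so for the second after the job is handed in, with the robot touching nothing.
It also fails if it takes over 38 s, if anything falls off the work surface, if the arm or the gripper's body presses on something with over 40 N, if the wrist force passes 120 N, or if a joint passes its speed limit or range.

## Robot

A 6-joint arm with a two-finger parallel gripper is mounted at the origin on a cart in front of the work surface, level with it; the furniture and walls round the work are solid. World frame = base frame: x ahead of the robot, y to its left, z up, the work surface at z = 0. Lengths are in mm, angles in rad, forces in N, time in s.
With the tool pointing down it reaches from about 350 to 975 mm from the base axis. Payload 7.1 kg.
Tool frame: the origin (TCP) lies midway between the tips of the shut fingers; the grasp point (between the pads) lies 19 mm behind it (ctrl.grip_point_offset is the distance from the TCP to the grasp point, in mm); z points along the fingers, y is the line along which they close (so a half turn about z gives the same grasp; the last joint's range is limited). The gripper opens to 88 mm and grips with 3 to 60 N. Pads are 20 mm wide; open, the fingers measure 115 mm over their backs; the gripper's body (75 mm by 178 mm) begins 61 mm behind the grasp point.
Start: joints at [-1.241, 0.423, 1.63, -0, 1.089, -0.019], TCP at [213.623, -587.341, 222.675] pointing down, gripper open.
Joint ranges: [-3, 3], [-0.9, 2.11], [0.09, 2.58], [-1.31, 4.45], [0.11, 2.69], [-2.54, 2.54]. Speed limits (rad/s): [2.39, 2.39, 3.01, 3.14, 3.14, 3.14].

## Interface

Orientations are given as a rotation vector (axis times angle).
In Python, from workcell import get_obs, optics, close_job, spotter, ctrl gives the robot as it stands. The module is installed in compiled form; this text tells all that it offers.
- The arm moves only by the tool move_arm, never from a script. Its argument "rows" is a list of rows, each a list of 5 numbers: the shift along the tool's x, y, z in cm, then the turn about the tool's z in degrees, then the opening in per cent of the stroke, from 0 (shut) to 100 (fully open). A call has 1 to 10 rows; each row shifts and turns the commanded pose from where the row before left it, along the tool's axes as they then stand; what a row does not reach is not made up. A row lasts 1/8 s, in which the tool goes at most 62.5 mm and 10.7 degrees, less where a joint would pass 70% of its speed; a pose out of reach is approached as far as the arm can. A call with a gripper value outside its range is refused whole. The fingers move at their own pace and stop on an object; the grip force is fixed at half the most. Time passes only in rows, so rows that do not move let the fingers close. It gives the time, the measured TCP pose, the force, the opening and the grip force at its end, in the units of the state.
- get_obs(): the state, without advancing time (a new reading comes with each control period).
- optics.get_image(name): name is "scene" or "top" or "wrist"; returns the picture (400x640x3 uint8, blue, green, red); there is no depth.
- optics.calibration(name): a dict with "camera_matrix" (3x3 intrinsics, pixels), "xyz" and "orientation" of the camera in the world. Camera axes: x right, y down, z forward; pixel columns grow to the right and rows downward; lengths in mm; the calibration is good to about 2 mm. A picture is of the moment at which its call begins: read the wrist's pose just before it. calibration takes no time and is no camera call; for the wrist camera it gives the pose at the moment of the call.
- close_job(): hands the job in; it is judged then, once.
Trained networks look in the newest picture that a camera, given by its name, has taken for a name from the list of things; names that differ only in an ending like _2 or _b are one class to them, and where a whole thing is asked for, a point or a joint stands for the part that bears it (a point fixed in the world has none). Each returns a list of dicts, best first, with "conf" (0 to 1); they miss things now and then, are a little off and sometimes report something else, mostly with a low value. They report only what shows in the picture. A call takes as long as a camera call.
- spotter.find_in(camera, label): "point" ([column, row] in pixels, amid what is visible of it).
- spotter.regions_of(camera, label): "region" (400x640 bool, what is visible of it) and "point" ([column, row] in pixels, amid what is visible of it).
The state is a dict: "t": time; "qpos": joint angles; "qvel": joint speeds; "joint_torque": joint torques, N m; "ee_pos": TCP position; "orientation": TCP orientation; "ft_force": force on the tool from outside, world axes, zero at the start; "moment": the same for the moment, N m; "width": finger opening in mm; "grasp_force": force on a finger pad.
Only numpy, scipy, OpenCV 4.12 (cv2) and the standard library are available. Lean on these libraries where they do the work, as an engineer would, in place of code of your own. Each camera call takes 0.05 s, during which the arm holds its last target. There are 200 camera calls.

## Working session

There is one attempt and no reset: what is moved stays moved. The work goes in short steps, Python scripts to look and compute and a tool call to move; the robot and the scene stay as the last step left them, time stands still between calls to the robot, and variables do not carry over. Pictures are saved under pics/ and viewed, at most 10 in all, crops included, and the job is handed in when it is done.

Besides the shell and the picture viewer there is one more tool, called after ">>>" by a JSON object that holds its "method" and its "body". move_arm: Moves the arm, as the interface text tells. Its arguments: {"type":"object","properties":{"rows":{"type":"array","items":{"type":"array","items":{"type":"number"}}}},"required":["rows"]}

```bash
mkdir -p pics; cat > h.py <<'E'
import numpy as np, cv2
from scipy.spatial.transform import Rotation as R
from workcell import get_obs, optics, close_job, spotter, ctrl
def cal(n):
    c=optics.calibration(n); o=np.array(c['orientation'],float)
    return np.array(c['camera_matrix']),np.array(c['xyz'],float),(R.from_rotvec(o).as_matrix() if o.size==3 else o)
def ray(c,px,z):
    K,p,M=c; d=M@np.linalg.inv(K)@np.array([px[0],px[1],1.]); return p+d*(z-p[2])/d[2]
def proj(c,X):
    K,p,M=c; q=K@(M.T@(np.asarray(X,float)-p)); return q[:2]/q[2]
E
python3 - <<'E'
from h import *
np.set_printoptions(precision=1,suppress=True)
for n in ('top','scene'):
    im=optics.get_image(n); cv2.imwrite(f'pics/{n}0.png',im); c=cal(n); print(n,c[1],c[2][:,2])
    for l,z in (('narrow_guard',8),('narrow_guard_bar',15),('narrow_guard_edge',3),('wide_guard',8),('fence',20)):
        for r in spotter.find_in(n,l)[:2]: print(l,r['conf'],r['point'],ray(c,r['point'],z))
o=get_obs();print(o['t'],o['ee_pos'],o['orientation'],ctrl.grip_point_offset,R.from_rotvec(o['orientation']).as_matrix())
E
```

```text
top [329.8 323.6 890.1] [ 0.2 -0.  -1. ]
narrow_guard 0.77 [363.8, 220.4] [454.9 229.3   8. ]
narrow_guard_bar 0.79 [363.3, 220.9] [452.8 231.1  15. ]
narrow_guard_edge 0.88 [360.2, 219.2] [458.3 236.4   3. ]
wide_guard 0.6 [298.4, 217.3] [462.9 367.9   8. ]
fence 0.67 [336.4, 203.2] [490.3 287.3  20. ]
scene [-192.5  657.1  400. ] [ 0.8 -0.4 -0.4]
narrow_guard 0.68 [370.1, 225.4] [455.  226.3   8. ]
narrow_guard_bar 0.97 [369.6, 227.7] [435.6 240.2  15. ]
narrow_guard_edge 0.86 [371.4, 230.6] [443.1 230.8   3. ]
wide_guard 0.85 [304.1, 235.0] [479.6 358.6   8. ]
fence 0.65 [334.4, 227.0] [461.3 303.1  20. ]
0.6 [ 213.6 -587.3  222.7] [ 3.1  0.5 -0. ] 18.700000000000003 [[ 0.9  0.3 -0. ]
 [ 0.3 -0.9 -0. ]
 [-0.   0.  -1. ]]
```

View pics/top0.png

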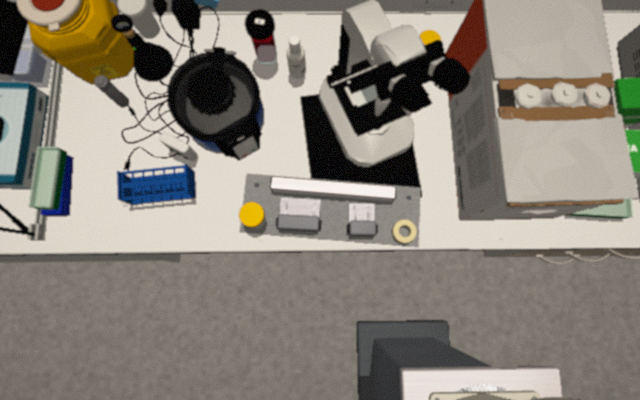

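The top view shows the fence rail at about (272–395, 178–195), the wide guard at (298,217) and the narrow guard at (362,220) with its bar at (362,228). A tape roll at (404,232) sits close to the narrow guard's right. A microscope stands behind the fence, and a tall box is on the right from column 455.

```bash
python3 - <<'E'
from h import *
np.set_printoptions(precision=1,suppress=True)
c=cal('top')
for n,p,z in (('railtopbackL',(272,178),40),('railtopbackR',(395,186),40),('railtopfrL',(272,189),40),('railtopfrR',(394,198),40),('boardFL',(240,234),3),('boardFR',(418,244),3),('boxfront',(462,215),0),('boxfronttop',(500,202),250),('benchedge',(440,250),0),('tape',(404,232),10),('micbase',(419,192),0),('micfoot',(380,166),40)):
    print(n,ray(c,p,z))
im=cv2.imread('pics/scene0.png'); cv2.imwrite('pics/scene1.png',cv2.resize(im,(800,500),interpolation=cv2.INTER_CUBIC))
o=get_obs(); print(R.from_rotvec(o['orientation']).as_matrix().round(3).tolist()); w=cal('wrist'); print(w[1],w[2][:,2],w[0])
E
```

```text
railtopbackL [541.1 421.1  40. ]
railtopbackR [521.8 165.8  40. ]
railtopfrL [517.7 420.8  40. ]
railtopfrR [496.4 168.9  40. ]
boardFL [429.1 491.5   3. ]
boardFR [404.2 115.5   3. ]
boxfront [465.7  16.8   0. ]
boxfronttop [447.4  42.2 250. ]
benchedge [391.3  68.9   0. ]
tape [429.1 145.4  10. ]
micbase [517.  106.8   0. ]
micfoot [565.  195.5  40. ]
[[0.94, 0.342, -0.0], [0.342, -0.94, -0.0], [-0.0, 0.0, -1.0]]
[ 285.5 -560.7  385. ] [-0.3 -0.1 -1. ] [[333.3   0.  317.9]
 [  0.  333.3 196.9]
 [  0.    0.    1. ]]
```

View pics/scene1.png

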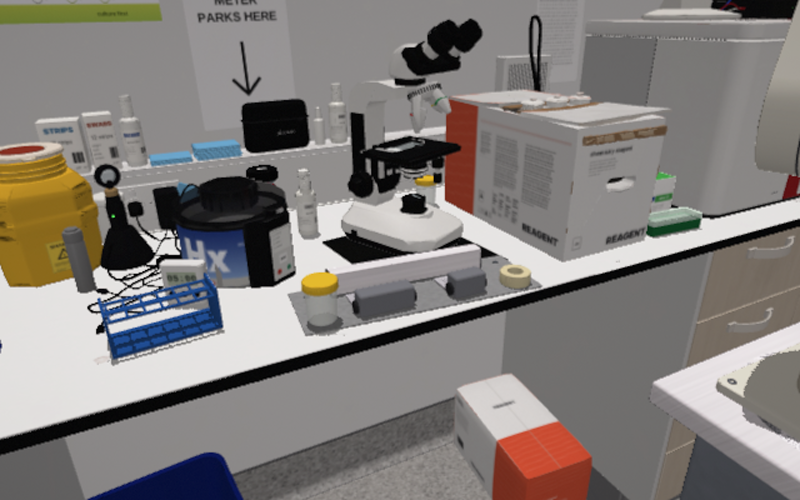

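The scene view shows the microscope close behind the fence at right, so I'll approach with the wrist camera turned to the robot's side (yaw about 175°). I also need to keep clear of the box on the way.

```bash
cat >> h.py <<'E'
def state():
    o=get_obs(); M=R.from_rotvec(o['orientation']).as_matrix(); return np.array(o['ee_pos']),np.degrees(np.arctan2(M[1,0],M[0,0])),o
def plan(wps,step=48,dang=9.5,op=100,per=10):
    p,y,_=state(); rows=[]; p=p.copy()
    for w in wps:
        w=np.array(w,float); n=int(np.ceil(max(np.linalg.norm(w[:3]-p)/step,abs(w[3]-y)/dang,1)))
        for k in range(n):
            d=(w[:3]-p)/(n-k); t=(w[3]-y)/(n-k)
            a=np.radians(y); ax=np.array([np.cos(a),np.sin(a),0]); ay=np.array([np.sin(a),-np.cos(a),0])
            r=[round(float(d@ax)/10,1),round(float(d@ay)/10,1),round(-d[2]/10,1),round(-t,1),op]
            p+= 10*(r[0]*ax+r[1]*ay)+[0,0,-10*r[2]]; y-=r[3]; rows.append([float(v) for v in r])
    for i in range(0,len(rows),per): print(rows[i:i+per])
    print('end',p,y)
E
python3 - <<'E'
from h import *
plan([(300,-380,230,105),(345,-120,230,165),(370,40,230,175),(425,232,200,175)])
E
```

```text
[[1.7, -1.8, -0.1, -9.4, 100.0], [2.0, -1.5, -0.1, -9.5, 100.0], [2.2, -1.2, -0.1, -9.4, 100.0], [2.4, -0.8, -0.1, -9.5, 100.0], [2.5, -0.4, -0.1, -9.4, 100.0], [2.5, -0.0, -0.1, -9.5, 100.0], [2.4, 0.4, -0.0, -9.4, 100.0], [2.4, 0.7, -0.1, -9.5, 100.0], [2.2, 1.1, -0.0, -9.4, 100.0], [3.4, 1.6, -0.0, -8.6, 100.0]]
[[3.2, 2.1, -0.0, -8.6, 100.0], [2.8, 2.5, -0.0, -8.6, 100.0], [2.4, 2.9, -0.0, -8.6, 100.0], [1.9, 3.2, -0.0, -8.5, 100.0], [1.4, 3.5, -0.0, -8.6, 100.0], [0.9, 3.7, -0.0, -8.5, 100.0], [0.4, 4.0, -0.0, -2.5, 100.0], [0.3, 4.1, -0.0, -2.5, 100.0], [0.1, 4.0, -0.0, -2.5, 100.0], [-0.1, 4.1, -0.0, -2.5, 100.0]]
[[-0.8, 3.9, 0.6, -0.0, 100.0], [-0.8, 3.9, 0.6, -0.0, 100.0], [-0.7, 3.9, 0.6, -0.0, 100.0], [-0.8, 3.9, 0.6, -0.0, 100.0], [-0.7, 4.0, 0.6, -0.0, 100.0]]
end [424.64237062 232.31936062 199.70906665] 174.9854703724241
```

>>> {"method": "move_arm", "body": {"rows": [[1.7,-1.8,-0.1,-9.4,100],[2.0,-1.5,-0.1,-9.5,100],[2.2,-1.2,-0.1,-9.4,100],[2.4,-0.8,-0.1,-9.5,100],[2.5,-0.4,-0.1,-9.4,100],[2.5,0,-0.1,-9.5,100],[2.4,0.4,0,-9.4,100],[2.4,0.7,-0.1,-9.5,100],[2.2,1.1,0,-9.4,100],[3.4,1.6,0,-8.6,100]]}}

```text
t: 1.85
ee_pos: [306.8, -342.9, 229.9]
orientation: [1.714, 2.632, -0.0]
ft_force: [0.6, 0.8, -0.1]
width: 88.3
grasp_force: 0.0
```

>>> {"method": "move_arm", "body": {"rows": [[3.2,2.1,0,-8.6,100],[2.8,2.5,0,-8.6,100],[2.4,2.9,0,-8.6,100],[1.9,3.2,0,-8.5,100],[1.4,3.5,0,-8.6,100],[0.9,3.7,0,-8.5,100],[0.4,4.0,0,-2.5,100],[0.3,4.1,0,-2.5,100],[0.1,4.0,0,-2.5,100],[-0.1,4.1,0,-2.5,100]]}}

```text
t: 3.1
ee_pos: [369.9, 41.7, 230.0]
orientation: [0.135, 3.138, 0.0]
ft_force: [0.4, -0.4, 0.7]
width: 87.6
grasp_force: 0.0
```

>>> {"method": "move_arm", "body": {"rows": [[-0.8,3.9,0.6,0,100],[-0.8,3.9,0.6,0,100],[-0.7,3.9,0.6,0,100],[-0.8,3.9,0.6,0,100],[-0.7,4.0,0.6,0,100],[0,0,0,0,100]]}}

```text
t: 3.85
ee_pos: [425.2, 234.3, 199.4]
orientation: [0.133, 3.139, 0.001]
ft_force: [0.3, 0.0, 0.7]
width: 87.7
grasp_force: 0.0
```

```bash
python3 - <<'E'
from h import *
np.set_printoptions(precision=1,suppress=True)
p,y,o=state(); print(o['t'],p,y,o['qpos'],o['width'])
im=optics.get_image('wrist'); c=cal('wrist'); print(c[1],c[2])
cv2.imwrite('pics/w0.png',im)
for l,z in (('narrow_guard',8),('narrow_guard_bar',15),('narrow_guard_edge',3),('wide_guard',8),('fence',20)):
    for r in spotter.find_in('wrist',l)[:2]: print(l,r['conf'],r['point'],ray(c,r['point'],z))
E
```

```text
3.85 [425.2 234.3 199.4] 175.14021911587702 [ 0.5  0.3  2.   0.   0.9 -1. ] 87.6630720663861
[347.4 239.9 361.7] [[ 0.1  1.   0.3]
 [ 1.  -0.1 -0. ]
 [-0.   0.3 -1. ]]
narrow_guard 0.72 [439.5, 196.7] [461.5 364.6   8. ]
narrow_guard_bar 0.96 [317.9, 196.2] [447.4 231.   15. ]
wide_guard 0.64 [441.0, 196.9] [461.9 366.3   8. ]
fence 0.71 [362.6, 221.7] [479.  277.2  20. ]
```

View pics/w0.png

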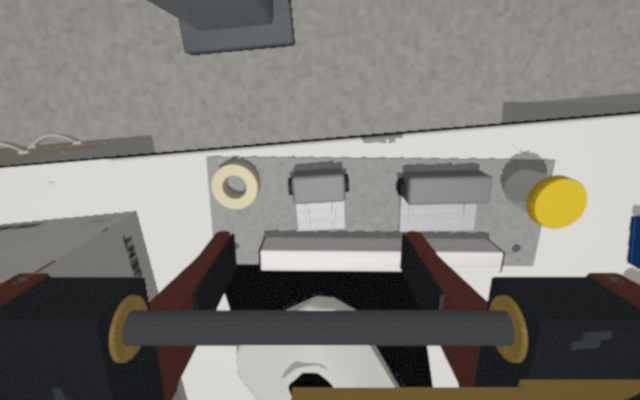

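The wrist view shows the narrow bar at about (293–345, 170–200), with studs near (291,186) and (347,182). The tape roll is at (235,187) and the fence front is at row ~236. I'll enlarge it.

```bash
python3 - <<'E'
from h import *
im=cv2.imread('pics/w0.png')[150:280,205:405]; cv2.imwrite('pics/w0c.png',cv2.resize(im,None,fx=4,fy=4,interpolation=cv2.INTER_CUBIC))
E
```

```text
(no output)
```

View pics/w0c.png

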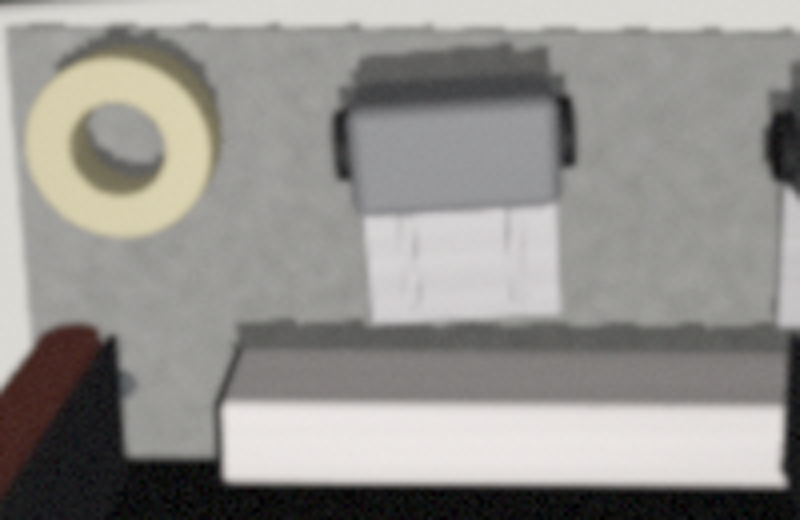

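The crop shows the bar top at (350–557, 100–210), the panel's plain edge at (371,324)–(560,315), the stud centres at (343,145) and (568,133), the fence foot at row 350 and the fence top front edge at row 402.

```bash
python3 - <<'E'
from h import *
np.set_printoptions(precision=1,suppress=True)
# wrist calibration at hover pose (arm unmoved)
c=cal('wrist')
def g(q,z): return ray(c,(q[0]/4+205,q[1]/4+150),z)
P={k:g(q,z) for k,q,z in (('bnR',(350,107),37),('bnL',(557,97),37),('bfR',(357,213),37),('bfL',(558,203),37),('eR',(371,324),8),('eL',(560,315),8),('sR',(343,145),15),('sL',(568,133),15),('ftR',(221,403),40),('ftL',(785,402),40),('foR',(240,350),3),('foL',(790,350),3),('tape',(120,145),12),('tapeE',(214,145),20))}
for k,v in P.items(): print(k,v)
yaw=lambda a,b: np.degrees(np.arctan2(-(b-a)[0],(b-a)[1]))
for a,b in (('bnR','bnL'),('bfR','bfL'),('eR','eL'),('ftR','ftL'),('foR','foL')): print(a,yaw(P[a],P[b]),np.linalg.norm(P[a]-P[b]))
fy=np.radians((yaw(P['ftR'],P['ftL'])+yaw(P['foR'],P['foL']))/2); n=np.array([np.cos(fy),np.sin(fy),0])
for k,v in P.items(): print(k,'fence dist top',n@(v-P['ftR']),'foot',n@(v-P['foR']))
E
```

```text
bnR [418.8 206.6  37. ]
bnL [420.9 258.2  37. ]
bfR [446.6 205.3  37. ]
bfL [448.5 256.6  37. ]
eR [488.8 202.6   8. ]
eL [490.8 256.5   8. ]
sR [433.9 201.4  15. ]
sL [436.  261.8  15. ]
ftR [494.7 164.   40. ]
ftL [507.8 312.5  40. ]
foR [495.4 163.3   3. ]
foL [509.8 322.7   3. ]
tape [429.2 140.8  12. ]
tapeE [429.6 167.9  20. ]
bnR -2.3075706171249046 51.69199565270867
bfR -2.1541069328029994 51.37039216025952
eR -2.2083858391703584 53.92863241455921
ftR -5.021390104896623 149.0087910509934
foR -5.1330975024245475 160.06558904727086
bnR fence dist top -79.35568660708768 foot -80.11100356639463
bnL fence dist top -81.85350029221128 foot -82.60881725151823
bfR fence dist top -51.62533472160449 foot -52.38065168091145
bfL fence dist top -54.24503122870205 foot -55.000348188009
eR fence dist top -9.36740520012286 foot -10.122722159429816
eL fence dist top -12.066538518275104 foot -12.821855477582062
sR fence dist top -63.89191583486104 foot -64.64723279416799
sL fence dist top -67.15106645755199 foot -67.90638341685894
ftR fence dist top 0.0 foot -0.7553169593069566
ftL fence dist top -0.14525835726652203 foot -0.9005753165734789
foR fence dist top 0.7553169593069566 foot 0.0
foL fence dist top 0.9113538236819421 foot 0.15603686437498518
tape fence dist top -63.179854470223034 foot -63.935171429529994
tapeE fence dist top -65.21571188768972 foot -65.97102884699667
```

```bash
python3 - <<'E'
from h import *
plan([(434.6,231.7,60,177.8),(434.6,231.7,6.5,177.8)],step=30,op=86)
E
```

```text
[[-0.2, 0.0, 2.8, -0.6, 86.0], [-0.2, 0.0, 2.8, -0.6, 86.0], [-0.2, 0.0, 2.8, -0.6, 86.0], [-0.2, 0.0, 2.8, -0.5, 86.0], [-0.2, 0.1, 2.8, -0.6, 86.0], [-0.0, -0.0, 2.7, 0.0, 86.0], [-0.0, -0.0, 2.6, 0.0, 86.0]]
end [434.53299356 231.74693301   6.93075836] 177.8202207816368
```

>>> {"method": "move_arm", "body": {"rows": [[-0.2,0,2.8,-0.6,86],[-0.2,0,2.8,-0.6,86],[-0.2,0,2.8,-0.6,86],[-0.2,0,2.8,-0.5,86],[-0.2,0,2.8,-0.5,86],[0,0,0,0,86],[0,0,0,0,86]]}}

```text
t: 5.03
ee_pos: [435.1, 231.5, 60.5]
orientation: [0.062, 3.14, 0.001]
ft_force: [-0.4, -0.2, 0.6]
width: 75.6
grasp_force: 0.0
```

```bash
python3 - <<'E'
from h import *
p,y,o=state(); print(o['t'],p,y,o['width'])
im=optics.get_image('wrist'); c=cal('wrist')
for r in spotter.find_in('wrist','narrow_guard_bar')[:2]: print(r['conf'],r['point'],ray(c,r['point'],15),ray(c,r['point'],37))
cv2.imwrite('pics/w1.png',im)
plan([(434.6,231.7,6.5,177.8)],step=20,op=86)
E
```

```text
5.025 [435.06065288 231.49559705  60.54993501] 177.74258730802674 75.56086925575657
0.73 [323.1, 237.4] [447.31771889 234.93765135  15.        ] [437.83750108 234.93634182  37.        ]
[[0.0, -0.0, 1.8, -0.0, 86.0], [0.0, -0.0, 1.8, -0.0, 86.0], [0.1, -0.0, 1.8, -0.0, 86.0]]
end [434.40152259 231.89268871   6.92921196] 177.7634197433507
```

View pics/w1.png

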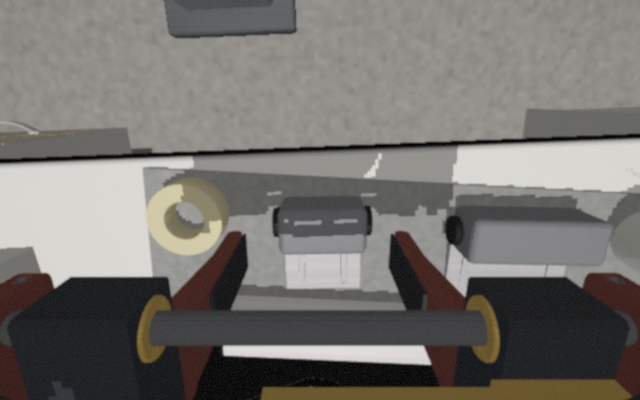

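The wrist view shows the studs at (277,221) and (367,219), with both inside the fingertips at (245,235) and (393,235). The stud middle sits about 2 mm to +y of the finger middle, so I'll shift by 1.5 mm, go down and close.

>>> {"method": "move_arm", "body": {"rows": [[0,0.15,1.8,0,86],[0,0,1.8,0,86],[0,0,1.75,0,86],[0,0,0,0,86],[0,0,0,0,50],[0,0,0,0,50],[0,0,0,0,50],[0,0,0,0,50]]}}

```text
t: 6.12
ee_pos: [435.1, 233.3, 6.7]
orientation: [0.061, 3.14, 0.001]
ft_force: [-0.6, -0.1, 4.8]
width: 63.6
grasp_force: 30.0
```

>>> {"method": "move_arm", "body": {"rows": [[0,0,0,1,50],[0,0,0,1,50],[0,0,0,0.9,50],[-0.3,0,0,0,50],[-0.3,0,0,0,50],[-0.2,0,0,0,50],[0,0,0,0,50]]}}

```text
t: 7.0
ee_pos: [440.0, 232.0, 6.6]
orientation: [-0.141, -3.134, 0.003]
ft_force: [-10.5, 2.8, 15.8]
width: 63.5
grasp_force: 30.0
```

>>> {"method": "move_arm", "body": {"rows": [[-0.1,0,0,0,50],[0,0,0,0,50]]}}

```text
t: 7.25
ee_pos: [440.7, 231.8, 6.6]
orientation: [-0.141, -3.133, 0.003]
ft_force: [-11.2, 1.6, 17.2]
width: 63.9
grasp_force: 30.0
```

>>> {"method": "move_arm", "body": {"rows": [[-0.1,0,0,0,50],[0,0,0,0,50]]}}

```text
t: 7.5
ee_pos: [441.5, 231.6, 6.6]
orientation: [-0.141, -3.133, 0.003]
ft_force: [-12.0, 1.9, 16.6]
width: 64.0
grasp_force: 30.0
```

>>> {"method": "move_arm", "body": {"rows": [[-0.1,0,0,0,50],[0,0,0,0,50]]}}

```text
t: 7.75
ee_pos: [442.5, 231.5, 6.6]
orientation: [-0.141, -3.133, 0.003]
ft_force: [-11.0, 2.0, 17.6]
width: 63.3
grasp_force: 30.0
```

>>> {"method": "move_arm", "body": {"rows": [[0,0,-0.1,0,50],[0,0,0,0,50]]}}

```text
t: 8.0
ee_pos: [445.4, 232.1, 7.1]
orientation: [-0.141, -3.138, 0.0]
ft_force: [-2.0, 2.4, 0.3]
width: 64.1
grasp_force: 30.0
```

>>> {"method": "move_arm", "body": {"rows": [[-0.1,0,0,0,50],[0,0,0,0,50]]}}

```text
t: 8.25
ee_pos: [445.4, 231.9, 6.7]
orientation: [-0.141, -3.136, 0.001]
ft_force: [-5.5, 3.5, 1.3]
width: 63.6
grasp_force: 30.0
```

```bash
python3 - <<'E'
from h import *
p,y,o=state(); print(o['t'],p,y,o['width'],o['ft_force'])
im=optics.get_image('wrist')
cv2.imwrite('pics/w2.png',im)
E
```

```text
8.25 [445.36227132 231.93093433   6.72605363] 174.85971064838654 63.60335991098391 [-5.5380692   3.52585621  1.31432566]
```

View pics/w2.png

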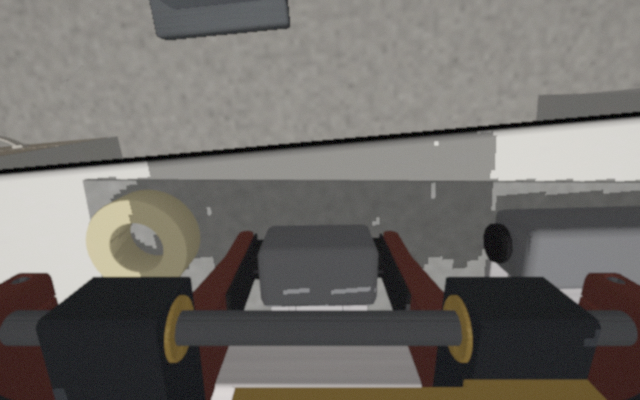

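The picture shows the bar centred between the fingers at (262–376, 228–303). The force rose without any motion, so the edge is touching the fence foot. I'll back off about 6 mm and start the arc.

>>> {"method": "move_arm", "body": {"rows": [[0.4,0,0,0,50],[0.35,0,0,0,50],[0,0,0,0,50],[-0.14,0,-0.47,0,50],[-0.15,0,-0.47,0,50],[-0.22,0,-0.44,0,50],[-0.23,0,-0.43,0,50],[0,0,0,0,50]]}}

```text
t: 9.3
ee_pos: [447.1, 232.2, 25.7]
orientation: [0.14, 3.137, 0.001]
ft_force: [0.2, -0.3, -0.6]
width: 63.6
grasp_force: 30.0
```

>>> {"method": "move_arm", "body": {"rows": [[-0.3,0,-0.37,0,50],[-0.3,0,-0.36,0,50],[-0.36,0,-0.31,0,50],[-0.36,0,-0.3,0,50],[-0.41,0,-0.26,0,50],[-0.41,0,-0.26,0,50],[0,0,0,0,50]]}}

```text
t: 10.18
ee_pos: [468.3, 230.2, 44.2]
orientation: [0.14, 3.138, 0.0]
ft_force: [-1.8, 1.1, 2.3]
width: 63.6
grasp_force: 30.0
```

```bash
python3 - <<'E'
from h import *
p,y,o=state(); print(o['t'],p,y,o['width'],o['ft_force'])
im=optics.get_image('scene'); cv2.imwrite('pics/s2.png',cv2.resize(im[150:270,270:430],None,fx=5,fy=5,interpolation=cv2.INTER_CUBIC))
E
```

```text
10.175 [468.31015002 230.23585111  44.19406598] 174.87463544295616 63.56661539974566 [-1.77020371  1.07610027  2.2932268 ]
```

View pics/s2.png

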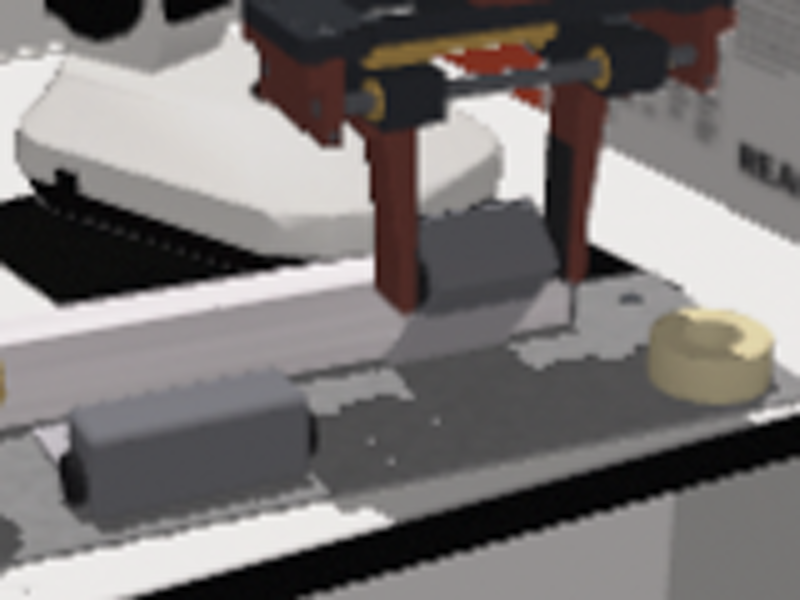

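The scene view shows the guard tilted about 55°, edge at the fence foot, held at the studs (430,285). I'll carry on.

>>> {"method": "move_arm", "body": {"rows": [[-0.45,0,-0.2,0,50],[-0.46,0,-0.18,0,50],[-0.48,0,-0.13,0,50],[-0.48,0,-0.1,0,50],[-0.49,0,-0.05,0,50],[-0.49,0,0,0,50],[0,0,0,0,50]]}}

```text
t: 11.1
ee_pos: [497.3, 227.8, 50.8]
orientation: [0.141, 3.137, 0.001]
ft_force: [0.0, 1.2, 6.4]
width: 64.0
grasp_force: 30.0
```

>>> {"method": "move_arm", "body": {"rows": [[-0.3,0,0,0,50],[-0.3,0,0.03,0,50],[-0.3,0,0.05,0,50],[0,0,0,0,50]]}}

```text
t: 11.6
ee_pos: [505.9, 227.1, 49.8]
orientation: [0.14, 3.137, 0.001]
ft_force: [0.7, 2.2, 5.9]
width: 64.0
grasp_force: 30.0
```

>>> {"method": "move_arm", "body": {"rows": [[-0.1,0,0,0,50],[0,0,0,0,50]]}}

```text
t: 11.85
ee_pos: [506.4, 226.8, 49.7]
orientation: [0.14, 3.138, 0.0]
ft_force: [0.6, 2.9, 4.4]
width: 63.6
grasp_force: 30.0
```

>>> {"method": "move_arm", "body": {"rows": [[-0.1,0,0,0,50],[0,0,0,0,50]]}}

```text
t: 12.1
ee_pos: [507.1, 226.6, 49.6]
orientation: [-0.14, -3.138, 0.0]
ft_force: [0.5, 3.6, 3.7]
width: 64.0
grasp_force: 30.0
```

```bash
python3 - <<'E'
from h import *
p,y,o=state(); print(o['t'],p,y,o['width'],o['ft_force'])
im=optics.get_image('scene'); cv2.imwrite('pics/s3.png',cv2.resize(im[170:250,330:430],None,fx=7,fy=7,interpolation=cv2.INTER_CUBIC))
E
```

```text
12.1 [507.13544428 226.59088264  49.58006623] 174.88512836512808 63.95174134557979 [0.54418003 3.55454904 3.68477903]
```

View pics/s3.png

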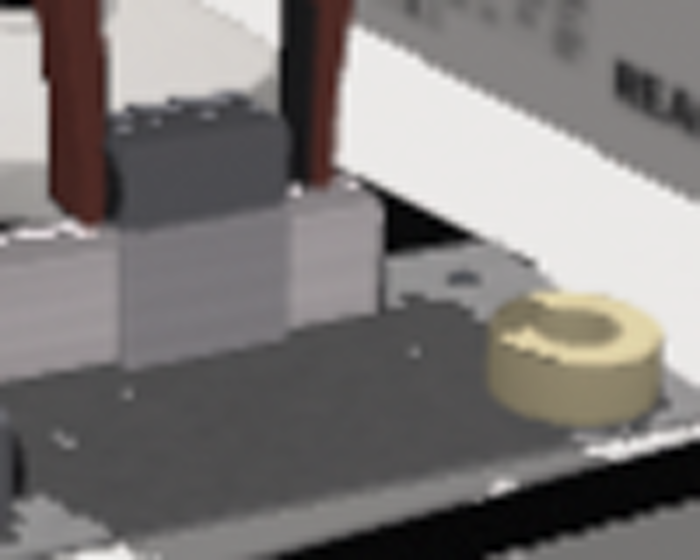

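The crop shows the guard upright against the fence, bar on top at (110–285, 110–220). There is no normal force yet, so I'll press a little further before releasing.

>>> {"method": "move_arm", "body": {"rows": [[-0.1,0,0,0,50],[0,0,0,0,50]]}}

```text
t: 12.4
ee_pos: [507.6, 226.5, 49.5]
orientation: [-0.141, -3.137, 0.0]
ft_force: [-1.6, 4.2, 4.2]
width: 63.9
grasp_force: 30.0
```

>>> {"method": "move_arm", "body": {"rows": [[-0.1,0,0,0,50],[0,0,0,0,50]]}}

```text
t: 12.65
ee_pos: [508.7, 225.8, 49.1]
orientation: [-0.14, -3.137, 0.002]
ft_force: [-0.7, 0.2, 0.1]
width: 63.6
grasp_force: 30.0
```

>>> {"method": "move_arm", "body": {"rows": [[0.1,0,0,0,50],[0,0,0,0,50]]}}

```text
t: 12.9
ee_pos: [507.9, 226.3, 49.5]
orientation: [-0.14, -3.138, 0.001]
ft_force: [0.3, -0.2, -1.6]
width: 64.2
grasp_force: 30.0
```

```bash
python3 - <<'E'
from h import *
p,y,o=state(); print(o['t'],p,y,o['width'],o['ft_force'])
im=optics.get_image('scene'); c=cal('scene'); K=c[0]
cv2.imwrite('pics/s4.png',cv2.resize(im[175:235,340:400],None,fx=9,fy=9,interpolation=cv2.INTER_CUBIC)); print(K[0,0],np.linalg.norm(c[1]-p))
E
```

```text
12.9 [507.92189516 226.31982283  49.47619518] 174.88737264739126 64.15756318683404 [ 0.27149979 -0.18986085 -1.60902395]
437.0691968537949 893.8406408459823
```

View pics/s4.png

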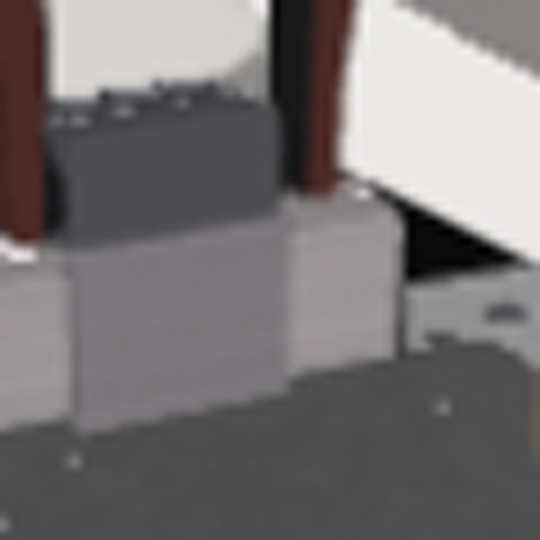

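The crop shows the panel's bottom edge at the fence foot, (80,432)–(288,388), and the bar above the fence. Fz shows the tool carrying the weight, so I'll lower slightly until the edge rests on the board.

>>> {"method": "move_arm", "body": {"rows": [[0,0,0.05,0,50],[0,0,0,0,50]]}}

```text
t: 13.2
ee_pos: [508.2, 226.5, 49.2]
orientation: [-0.14, -3.138, 0.0]
ft_force: [0.0, -0.2, -1.5]
width: 63.6
grasp_force: 30.0
```

>>> {"method": "move_arm", "body": {"rows": [[0,0,0.05,0,50],[0,0,0,0,50]]}}

```text
t: 13.45
ee_pos: [508.3, 226.6, 48.7]
orientation: [0.14, 3.138, 0.0]
ft_force: [0.2, -0.7, -0.1]
width: 64.0
grasp_force: 30.0
```

>>> {"method": "move_arm", "body": {"rows": [[0,0,0,0,76],[0,0,0,0,80],[0,0,0,0,86],[0,0,0,0,88],[0,0,0,0,88]]}}

```text
t: 14.08
ee_pos: [508.2, 226.6, 48.7]
orientation: [-0.14, -3.138, 0.0]
ft_force: [0.2, 0.0, -0.4]
width: 77.4
grasp_force: 0.0
```

>>> {"method": "move_arm", "body": {"rows": [[0,0,-1,0,88],[0,0,-2,0,88],[0,0,-3,0,88],[0,0,-3,0,88],[0.5,0,-3,0,88],[2,0,-2,0,88],[3,0,0,0,88],[3,0,0,0,88],[0,0,0,0,88],[0,0,0,0,88]]}}

```text
t: 15.32
ee_pos: [424.6, 234.5, 189.4]
orientation: [0.14, 3.137, 0.001]
ft_force: [0.3, -0.1, 0.2]
width: 77.5
grasp_force: 0.0
```

```bash
python3 - <<'E'
from h import *
p,y,o=state(); print(o['t'],p,y,o['width'],o['ft_force'])
a=optics.get_image('scene')[170:255,290:400]; b=optics.get_image('wrist')
cv2.imwrite('pics/f.png',np.vstack([cv2.resize(a,(440,340),interpolation=cv2.INTER_CUBIC),cv2.resize(b[150:330,150:460],(440,255))]))
E
```

```text
15.325 [424.61504065 234.48019584 189.37004797] 174.9036026980807 77.52660639348008 [ 0.33321345 -0.08454275  0.22385847]
```

View pics/f.png

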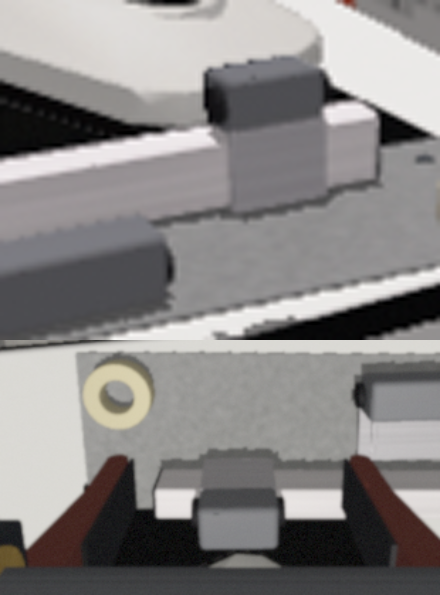

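The picture shows the narrow guard upright, flat against the fence, with its bar over the rail. The wide guard is still lying in place and the gripper is clear.

```bash
python3 -c "
from workcell import close_job
print(close_job())"
```

```text
the job is handed in; nothing more can be done
None
```

The narrow guard stands upright, flat against the front of the fence with its grip bar over the rail. The wide guard was left untouched, the gripper is clear, and the job was handed in at about 15 s.

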